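Sweep the loose washers into the scoop pan

TASK

Clear the bench: using the fingertips like the edge of a hand, sweep the three loose thick steel washers over the bench and in through the open mouth of the scoop pan, until each lies flat and wholly inside it, none sticking out past the front edge. Slide them all the way: do not pick up or carry any of them, and do not lift the pan or push it about. Leave the rubber bumper, the studded plate and the bracket standing where they are.

Things in the scene. Friction and masses are not known exactly. Their poses are not given: they have to be found in the camera images.
- pan: loose sheet-steel scoop pan on the bench, about 1.5 kg, slides if pushed hard: 200 mm long (its x), 240 mm wide (its y); walls 45 mm high, 3 mm thick at both sides and the back, front open. A rod handle, up to 35 mm high, sticks out 45 mm behind the back. Origin: centre of the underside; x points from the mouth to the back (inside of the back wall at x = 0.097), z up
- pan_mouth (a point): middle of the pan's front edge, at bench height, 100 mm in front of the pan's origin; axes as the pan. The mouth is 234 mm wide inside and looks roughly to the robot's right. The first 30 mm of the floor is a bevelled lip rising from the bench to the floor's 3 mm; the side walls begin 12 mm behind the front edge
- washer1: thick flat steel washer, one of three alike: outer diameter 60 mm, centre hole 20 mm, 12 mm thick, about 0.2 kg, lying flat and loose on the bench. Origin: centre of its underside; z up along its axis
- washer2: thick flat steel washer, one of three alike: outer diameter 60 mm, centre hole 20 mm, 12 mm thick, about 0.2 kg, lying flat and loose on the bench. Origin: centre of its underside; z up along its axis
- washer3: thick flat steel washer, one of three alike: outer diameter 60 mm, centre hole 20 mm, 12 mm thick, about 0.2 kg, lying flat and loose on the bench. Origin: centre of its underside; z up along its axis
- bumper: black rubber bumper, a plain upright cylinder of diameter 64 mm and height 52 mm, 0.22 kg, loose, standing among the washers, sometimes between one of them and the pan: to be left alone. Origin: centre of its underside
- studplate: steel plate 14 mm thick, 120 x 110 mm, with one rounded end and two upright studs 50 mm high overall, about 1 kg, loose, near the washers on the side away from the pan: to be left alone. Origin: on its underside, between the studs, 65 mm from the rounded end and 54 mm from the straight end
- bracket: galvanised hat-shaped bracket, 50 x 93 mm, 36 mm high, loose, near the washers on the side away from the pan: to be left alone. Origin: centre of its underside

How it is judged:
At the end, for the whole second after the job is handed in: All three washers lie flat (within 0.25 rad, not stacked on one another) and still on the pan's floor, each wholly behind the pan's front edge; the pan is within 30 mm of where it began and flat on the bench; bumper, studded plate and bracket are within 15 mm of where they began, the bumper upright (x of washer1 in the frame of pan between -0.071 and 0.09 m and y of washer1 in the frame of pan between -0.11 and 0.11 m and z of each of washer1, washer2, washer3 in the frame of pan below 0.01 m and angle between each of washer1, washer2, washer3's own z axis and vertical below 0.25 rad and linear speed of each of washer1, washer2, washer3 below 0.01 m/s and x of washer2 in the frame of pan between -0.071 and 0.09 m and y of washer2 in the frame of pan between -0.11 and 0.11 m and x of washer3 in the frame of pan between -0.071 and 0.09 m and y of washer3 in the frame of pan between -0.11 and 0.11 m and distance of each of bumper, studplate, bracket from where it was at the start of the episode below 0.015 m and angle between bumper's own z axis and vertical below 0.1 rad and distance of pan from where it was at the start of the episode below 0.03 m and angle between pan's own z axis and vertical below 0.05 rad); the robot touches nothing.
It fails at once if a washer is picked up (its underside more than 20 mm above the bench) (height (world z) of any of washer1, washer2, washer3 above 0.02 m).
It fails at once if the pan is lifted 15 mm or pushed more than 30 mm away (height (world z) of pan above 0.015 m or distance of pan from where it was at the start of the episode above 0.03 m).
It fails at once if the rubber bumper, studded plate or bracket is moved more than 15 mm (distance of any of bumper, studplate, bracket from where it was at the start of the episode above 0.015 m).
It also fails if it takes over 72 s, if anything falls off the work surface, if the arm or the gripper's body presses on something with over 40 N, if the wrist force passes 120 N, or if a joint passes its speed limit or range.

ROBOT

A 7-joint arm with a two-finger parallel gripper is mounted at the origin on the work surface. World frame = base frame: x ahead of the robot, y to its left, z up, the work surface at z = 0. Lengths are in m, angles in rad, forces in N, time in s.
With the tool pointing down it reaches from about 0.425 to 0.925 m from the base axis. Payload 6.8 kg.
Tool frame: the origin (TCP) lies on the centre line of the jaws, within the pads' length; the fingertips stand 14 mm ahead of it and the grasp point (between the pads) lies 5 mm behind it (bot.finger_overhang is the distance from the TCP to the fingertips, in m); z points along the fingers, y is the line along which they close (so a half turn about z gives the same grasp; the last joint's range is limited). The gripper opens to 85 mm and grips with 20 to 120 N. Pads are 22 mm wide; open, the fingers measure 114 mm over their backs; the gripper's body (76 mm by 85 mm) begins 54 mm behind the grasp point. The pads swing forward as they close: fully open they stand 13 mm farther back than shut.
Start: joints at [1.164, 0.477, 0.022, 1.555, -0.011, 1.109, -0.083], TCP at [0.199, -0.645, 0.245] pointing down, gripper open.
Joint ranges: [-2.96, 2.96], [-0.34, 2.1], [-1.41, 1.46], [0.24, 2.44], [-1.37, 4.51], [0.17, 1.92], [-2.96, 2.96]. Speed limits (rad/s): [2.39, 2.39, 3.14, 3.14, 3.14, 3.14, 3.14].

INTERFACE

Orientations are given as a unit quaternion [w, x, y, z].
In Python, from station import bot gives the robot as it stands.
- The arm moves only by the shell command python3 -m inch 'ROWS' [OPENING] [FORCE]. ROWS is JSON, a list of rows, each a list of 4 numbers: the shift along the tool's x, y, z in m, then the turn about the tool's z in degrees. A call has 1 to 12 rows; each row shifts and turns the commanded pose from where the row before left it, along the tool's axes as they then stand; what a row does not reach is not made up. A row lasts 1/10 s, in which the tool goes at most 50 mm and 8.59 degrees, less where a joint would pass 70% of its speed; a pose out of reach is approached as far as the arm can. A call is refused whole if a number of a shift passes 0.05 or a number of a turn 8.59, either way. A call with a gripper value outside its range is refused whole. OPENING is the finger opening in m, from 0 to 0.0854, set as the call begins (- or left out, the last holds). The fingers move at their own pace and stop on an object; FORCE is the grip in N (left out, the last holds). Time passes only in rows, so rows that do not move let the fingers close. It gives the time, the measured TCP pose, the force, the opening and the grip force at its end, in the units of the state.
- bot.get_obs(): the state, without advancing time (a new reading comes with each control period).
- bot.read_camera(name): name is "scene" or "top"; returns a dict with "color" (480x640x3 uint8, red, green, blue), "mtx" (3x3 intrinsics, pixels), "world_from_camera" (4x4, takes a point from camera to world coordinates). Camera axes: x right, y up, looking along -z (the intrinsics and any distortion apply to the point x, -y, -z); pixel columns grow to the right and rows downward; lengths in m; the calibration is good to about 2 mm. A picture is of the moment at which its call begins. There is no depth.
- bot.hand_in(): hands the job in; it is judged then, once.
The state is a dict: "t": time; "q": joint angles; "joint_vel": joint speeds; "joint_torque": joint torques, N m; "eef_pos": TCP position; "tool_rot": TCP orientation; "contact_force": force on the tool from outside, world axes, zero at the start; "torque": the same for the moment, N m; "gripper_width": opening from 0.0 (shut) to 1.0 (fully open); "grasp_force": force on a finger pad.
Only numpy, scipy, OpenCV 4.12 (cv2) and the standard library are available. Lean on these libraries where they do the work, as an engineer would, in place of code of your own. Each camera call takes 0.05 s, during which the arm holds its last target. There are 200 camera calls.

## Working session

There is one attempt and no reset: what is moved stays moved. The work goes in short steps, Python scripts to look and compute and a shell command to move; the robot and the scene stay as the last step left them, time stands still between calls to the robot, and variables do not carry over. Pictures are saved under pics/ and viewed, at most 10 in all, crops included, and the job is handed in when it is done.

```bash
ls; mkdir -p pics; python3 - <<'E'
from station import bot
import cv2
o=bot.get_obs();print(o['t'],o['eef_pos'],o['tool_rot'],o['gripper_width'],bot.finger_overhang)
for n in("top","scene"):
    c=bot.read_camera(n);cv2.imwrite(f"pics/{n}0.png",c["color"][:,:,::-1]);print(n,c["mtx"].tolist(),c["world_from_camera"].round(4).tolist(),[k for k in c])
E
```

```text
pics
0.0 [ 0.19852796 -0.64455658  0.24432706] [-8.93064778e-04  9.88858852e-01  1.48853402e-01 -1.92731329e-04] 1.002702104184596 0.014
top [[462.1996312139238, 0.0, 321.7359409048167], [0.0, 462.1996312139238, 237.27587679520866], [0.0, 0.0, 1.0]] [[-0.0121, 0.9903, -0.1382, 0.4262], [-0.9999, -0.0104, 0.0126, -0.015], [0.011, 0.1383, 0.9903, 0.9715], [0.0, 0.0, 0.0, 1.0]] ['color', 'mtx', 'world_from_camera']
scene [[576.5542132941144, 0.0, 319.6559926325974], [0.0, 576.5542132941144, 241.93272338635356], [0.0, 0.0, 1.0]] [[-0.4705, -0.6177, 0.6301, 1.3744], [0.8823, -0.3405, 0.3251, 0.3991], [0.0138, 0.7089, 0.7052, 0.9601], [0.0, 0.0, 0.0, 1.0]] ['color', 'mtx', 'world_from_camera']
```

View pics/top0.png

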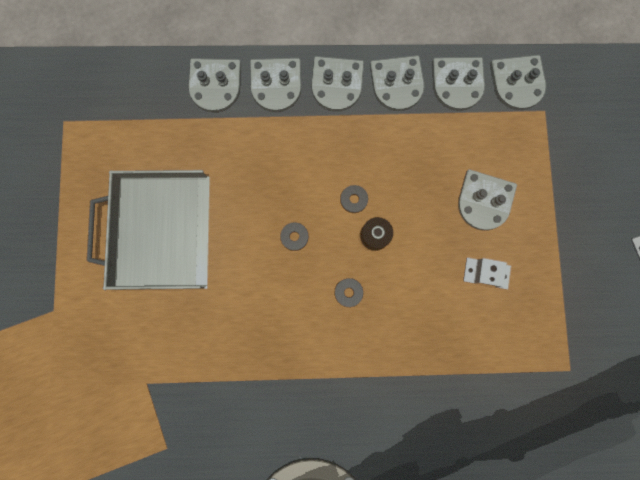

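View pics/scene0.png

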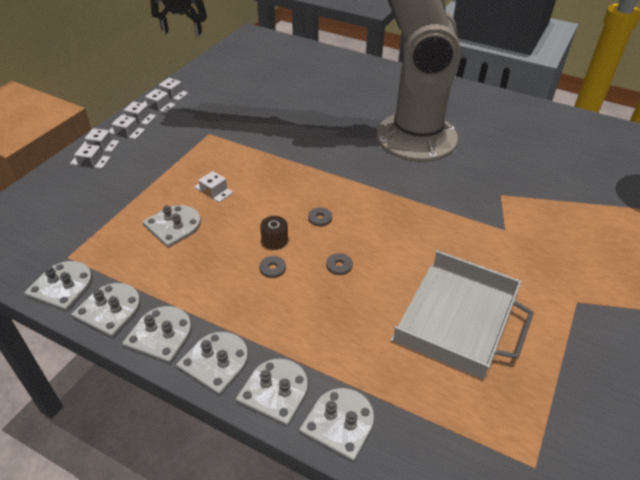

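The top view shows the washers at (294,236), (354,199) and (349,292), with the bumper at about (376,233). The pan is on the left, with its mouth edge running from (210,178) to (208,288) and facing right (world -y). The studded plate and bracket are well away at x>455.

```bash
cat >h.py <<'E'
from station import bot
import cv2,numpy as np
def px2w(c,u,v,z):
    K=c["mtx"];T=c["world_from_camera"]
    d=np.linalg.inv(K)@[u,v,1];d=T[:3,:3]@[d[0],-d[1],-d[2]];o=T[:3,3]
    return (o+d*(z-o[2])/d[2])[:2].round(4)
def look(name=None,P=None):
    c=bot.read_camera("top");im=c["color"]
    if name: cv2.imwrite(f"pics/{name}.png",im[:,:,::-1])
    return c
def darkblobs(c):
    im=c["color"].astype(int)
    m=((abs(im[:,:,0]-im[:,:,2])<40)&(im.max(2)<125)).astype(np.uint8)
    n,l,s,ce=cv2.connectedComponentsWithStats(m,connectivity=4)
    for i in range(1,n):
        if 150<s[i,4]<1500: 
            x,y,w,h,a=s[i]; print("blob",(x+w/2-.5,y+h/2-.5),w,h,a,px2w(c,x+w/2-.5,y+h/2-.5,.010))
E
python3 - <<'E'
from h import *
c=look();darkblobs(c)
for n,u,v,z in[("mouthL",210,177,0),("mouthR",208,288.5,0),("wallL top front",204,172,.045),("wallR",207,289,.045),("back top L",109,172,.045),("back top R",105,289,.045),("bumptop",378,232,.052),("plate",459,205,.014),("bracket",464,270,.01)]:print(n,px2w(c,u,v,z))
print(c["color"][[236,199],[285,345]])
E
```

```text
blob (np.float64(531.5), np.float64(75.5)) 16 16 162 [ 0.9182 -0.4974]
blob (np.float64(513.5), np.float64(77.0)) 16 15 153 [ 0.9149 -0.4569]
blob (np.float64(354.0), np.float64(198.5)) 27 28 527 [ 0.643  -0.0969]
blob (np.float64(97.0), np.float64(230.5)) 21 70 453 [0.5797 0.4431]
blob (np.float64(376.5), np.float64(233.0)) 32 33 682 [ 0.5683 -0.1427]
blob (np.float64(294.0), np.float64(235.5)) 29 28 543 [0.5648 0.031 ]
blob (np.float64(348.5), np.float64(292.0)) 28 29 567 [ 0.4456 -0.0812]
mouthL [0.6955 0.212 ]
mouthR [0.4565 0.211 ]
wallL top front [0.6938 0.214 ]
wallR [0.4541 0.2025]
back top L [0.6955 0.4086]
back top R [0.4565 0.4042]
bumptop [ 0.5641 -0.1402]
plate [ 0.6259 -0.3189]
bracket [ 0.4883 -0.3233]
[[98 97 92]
 [96 94 89]]
```

```bash
cat >go.py <<'E'
import sys,numpy as np
from h import *
from scipy.spatial.transform import Rotation as R
# usage: go.py x y z [heading deg of tool x] : prints shift in current tool axes
o=bot.get_obs();w,x,y,z=o['tool_rot'];r=R.from_quat([x,y,z,w]);m=r.as_matrix()
h=np.degrees(np.arctan2(m[1,0],m[0,0]))
print("t",round(o['t'],2),"pos",o['eef_pos'].round(4),"heading",h.round(2),"tilt",m[2].round(4),"F",o['contact_force'].round(1))
if len(sys.argv)>3: print("shift",(m.T@(np.array(sys.argv[1:4],float)-o['eef_pos'])).round(4))
if len(sys.argv)>4: print("turn",round(h-float(sys.argv[4]),2))
E
python3 -m inch '[[0,0,0,-8.1],[0,0,0,-8.1],[0,0,0,-8.1],[0,0,0,-8.1],[0,0,0,-8.1],[0,0,0,-8.1],[0,0,0,-8.1],[0,0,0,-8.1],[0,0,0,-8.1],[0,0,0,0],[0,0,0,0]]' 0.04
python3 go.py 0.565 -0.03 0.10 90
```

```text
t: 1.25
eef_pos: [0.1985, -0.645, 0.245]
tool_rot: [-0.0, 0.708, 0.706, 0.0]
contact_force: [0.7, -0.8, -0.1]
gripper_width: 0.472
grasp_force: 0.0
t 1.25 pos [ 0.1985 -0.645   0.245 ] heading 89.79 tilt [ 6.e-04 -0.e+00 -1.e+00] F [ 0.7 -0.8 -0.1]
shift [0.6163 0.3643 0.1453]
turn -0.21
```

```bash
python3 -m inch '[[0.045,0.028,0,0],[0.045,0.028,0,0],[0.045,0.028,0,0],[0.045,0.028,0,0],[0.045,0.028,0,0],[0.045,0.028,0,0],[0.045,0.028,0,0],[0.045,0.028,0,0],[0.045,0.028,0,0],[0.045,0.028,0,0],[0.045,0.028,0,0],[0.045,0.028,0,0]]' >/dev/null
python3 -m inch '[[0.038,0.014,0.03,0],[0.038,0.014,0.03,0],[0,0,0.045,0],[0,0,0.04,0],[0,0,0.04,0],[0,0,0.02,0],[0,0,0,0],[0,0,0,0]]'
python3 go.py 0.565 -0.03 0.022 90
```

```text
t: 3.25
eef_pos: [0.5436, -0.06, 0.0412]
tool_rot: [0.0, 0.708, 0.707, 0.0]
contact_force: [-0.3, 0.8, 0.3]
gripper_width: 0.466
grasp_force: 0.0
t 3.25 pos [ 0.5436 -0.06    0.0412] heading 89.93 tilt [-0.e+00  1.e-04 -1.e+00] F [-0.3  0.8  0.3]
shift [0.03   0.0213 0.0192]
turn -0.07
```

```bash
python3 -m inch '[[0.015,0.011,0,0],[0.015,0.01,0,0],[0,0,0.01,0],[0,0,0.008,0],[0,0,0,0],[0,0,0,0]]'; python3 -m inch '[[0,0,0.003,0],[0,0,0,0],[0,0,0,0]]'; python3 -m inch '[[0,0,0.003,0],[0,0,0,0],[0,0,0,0]]'
python3 - <<'E'
from h import *
c=bot.read_camera("scene");i=c["color"][130:330,200:440,::-1];cv2.imwrite("pics/s1.png",cv2.resize(i,None,fx=3,fy=3,interpolation=2))
E
```

```text
t: 3.85
eef_pos: [0.5634, -0.031, 0.0222]
tool_rot: [-0.0, 0.707, 0.707, -0.001]
contact_force: [0.1, 0.3, 0.4]
gripper_width: 0.469
grasp_force: 0.0
t: 4.15
eef_pos: [0.5642, -0.0304, 0.0198]
tool_rot: [0.0, 0.707, 0.707, -0.0]
contact_force: [1.0, -0.3, 0.5]
gripper_width: 0.471
grasp_force: 0.0
t: 4.45
eef_pos: [0.5642, -0.0301, 0.0167]
tool_rot: [-0.0, 0.707, 0.707, -0.0]
contact_force: [-0.6, 0.7, 0.3]
gripper_width: 0.469
grasp_force: 0.0
```

View pics/s1.png

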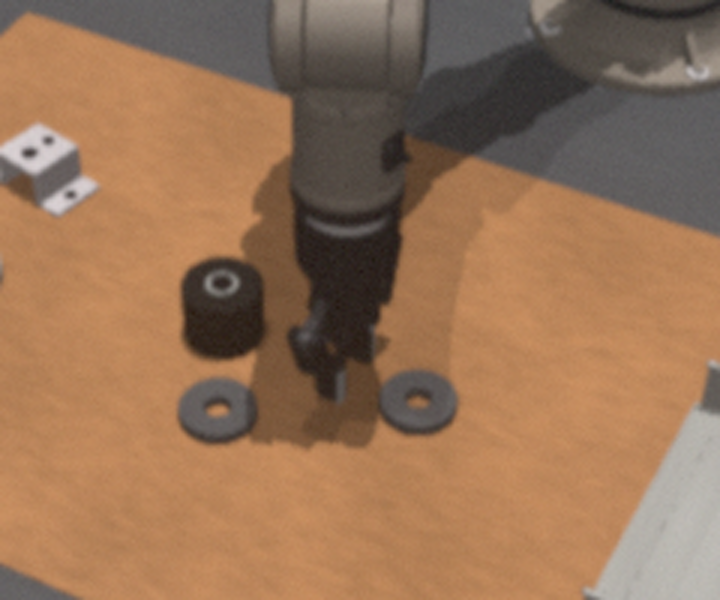

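The fingers are just behind washer A (crop (418,400)), near the bench and not yet touching it. I'll feel for the bench next.

```bash
for i in 1; do python3 -m inch '[[0,0,0.002,0],[0,0,0,0]]'|sed -n 2,4p; python3 -m inch '[[0,0,0.002,0],[0,0,0,0]]'|sed -n 2,4p;  python3 -m inch '[[0,0,0.0015,0],[0,0,0,0]]'|sed -n 2,4p; done
```

```text
eef_pos: [0.5641, -0.0301, 0.0145]
tool_rot: [-0.0, 0.707, 0.707, -0.0]
contact_force: [-0.1, -1.2, 0.2]
eef_pos: [0.5643, -0.0301, 0.0127]
tool_rot: [0.0, 0.707, 0.707, 0.0]
contact_force: [0.1, 0.3, -0.5]
eef_pos: [0.5644, -0.0301, 0.0126]
tool_rot: [0.0, 0.707, 0.707, -0.0]
contact_force: [-4.6, -0.2, 14.9]
```

```bash
python3 -m inch '[[0,0,-0.008,0],[0,0,0,0],[0.01,0,0,0],[0.01,0,0,0],[0.01,0,0,0],[0.015,0,0,0],[0.02,0,0,0],[0.02,0,0,0],[0.02,0,0,0],[0.02,0.002,0,0],[0.02,0.002,0,0],[0.02,0.002,0,0]]'|sed -n 2,4p
python3 -m inch '[[0.02,0.002,0,0],[0.02,0.002,0,0],[0.015,0,0,0],[0.015,0,0,0],[0.015,0,0,0],[0.015,0,0,0],[0.015,0,0,0],[0.015,0,0,0]]'|sed -n 2,4p
python3 go.py 0.575 0.317 0.0192
python3 - <<'E'
from h import *
c=bot.read_camera("scene");i=c["color"][130:430,240:560,::-1];cv2.imwrite("pics/s2.png",cv2.resize(i,None,fx=2,fy=2,interpolation=2))
E
```

```text
eef_pos: [0.5696, 0.1367, 0.019]
tool_rot: [-0.0, 0.707, 0.708, -0.0]
contact_force: [-0.3, -1.4, -0.5]
eef_pos: [0.574, 0.2661, 0.0192]
tool_rot: [-0.0, 0.707, 0.707, -0.0]
contact_force: [-0.5, -1.8, 0.7]
t 7.1 pos [0.574  0.2661 0.0192] heading 90.02 tilt [ 0.e+00 -2.e-04 -1.e+00] F [-0.5 -1.8  0.7]
shift [ 0.0509  0.0011 -0.    ]
```

View pics/s2.png

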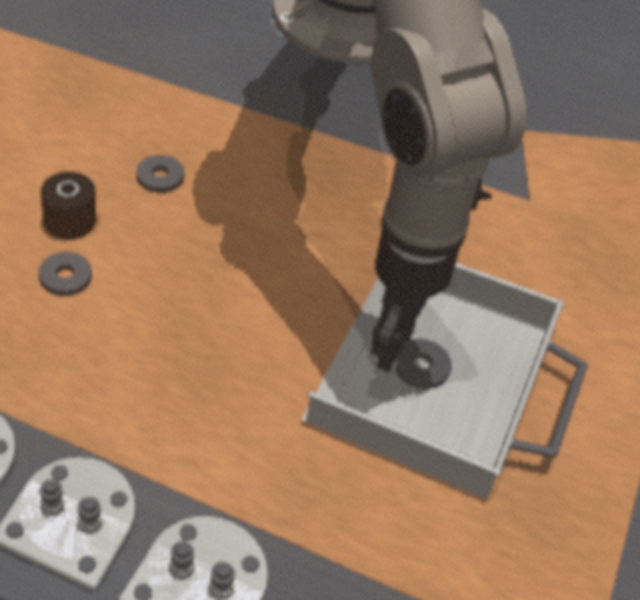

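Washer A is lying flat on the pan floor, cradled by the fingers at crop (424,364). The pan hasn't visibly moved.

```bash
python3 -m inch '[[0.012,0,0,0],[0.012,0,0,0],[0.012,0,0,0],[0.008,0,0,0],[0.005,0,0,0],[0,0,0,0],[-0.02,0,0,0],[-0.03,0,-0.03,0],[-0.03,0,-0.04,0],[-0.04,0.01,-0.02,0],[-0.04,0.01,0,0],[-0.04,0.01,0,0]]'|sed -n 2,4p
python3 -m inch '[[-0.045,0.012,0,0],[-0.045,0.012,0,0],[-0.045,0.012,0,0],[-0.045,0.008,0,0],[-0.045,0,0,0],[-0.04,0,0,0],[0,0,0,0],[0,0,0,0]]' >/dev/null
python3 go.py 0.648 -0.152 0.0192
python3 - <<'E'
from h import *
darkblobs(look("t2"))
E
```

```text
eef_pos: [0.6047, 0.1103, 0.1104]
tool_rot: [0.001, 0.708, 0.707, 0.001]
contact_force: [-0.2, -0.6, -0.1]
t 9.15 pos [ 0.647  -0.1543  0.1089] heading 89.76 tilt [-7.e-04 -8.e-04 -1.e+00] F [0.7 0.7 0.5]
shift [0.0023 0.0011 0.0897]
blob (np.float64(354.5), np.float64(198.5)) 28 28 532 [ 0.643  -0.0979]
blob (np.float64(97.0), np.float64(230.0)) 21 69 427 [0.5807 0.4432]
blob (np.float64(376.5), np.float64(233.0)) 32 33 794 [ 0.5683 -0.1427]
blob (np.float64(142.5), np.float64(232.5)) 30 28 585 [0.5745 0.3481]
blob (np.float64(348.5), np.float64(292.5)) 28 28 558 [ 0.4446 -0.0812]
```

View pics/t2.png

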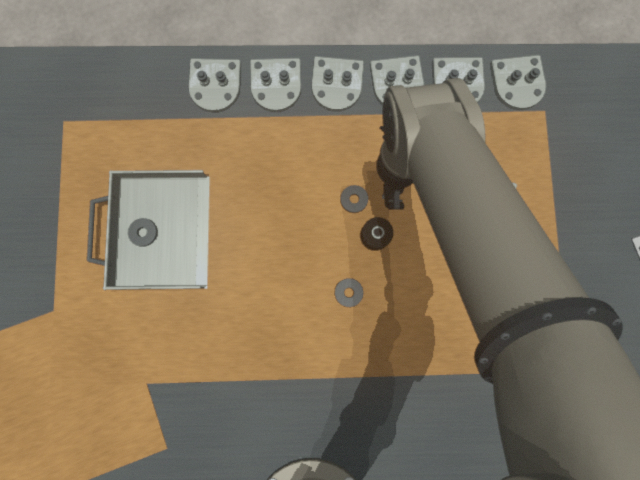

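Washer A is in the pan at (142,232), and the pan, bumper and the other washers haven't moved. Washer B is next.

```bash
python3 -m inch '[[0,0,0.03,0],[0,0,0.03,0],[0,0,0.02,0],[0,0,0.01,0],[0,0,0,0],[0,0,0,0]]'|sed -n 2,4p
python3 -m inch '[[0.01,0,0,0],[0.01,0,0,0],[0.01,0,0,0],[0.015,0,0,0],[0.02,0,0,0],[0.02,0,0,0],[0.02,0,0,0],[0.02,-0.002,0,0],[0.02,-0.002,0,0],[0.02,-0.002,0,0],[0.02,-0.002,0,0],[0.02,-0.002,0,0]]'|sed -n 2,4p
python3 -m inch '[[0.02,-0.002,0,0],[0.02,-0.002,0,0],[0.02,-0.002,0,0],[0.02,-0.001,0,0],[0.02,-0.001,0,0],[0.015,0,0,0],[0.015,0,0,0],[0.015,0,0,0],[0.015,0,0,0],[0,0,0,0]]'|sed -n 2,4p
python3 go.py 0.63 0.257 0.0192 90
```

```text
eef_pos: [0.649, -0.1503, 0.0202]
tool_rot: [0.0, 0.707, 0.708, 0.001]
contact_force: [-0.5, 0.2, 0.2]
eef_pos: [0.6381, 0.0556, 0.0197]
tool_rot: [0.0, 0.707, 0.707, 0.0]
contact_force: [-0.1, -3.0, 1.5]
eef_pos: [0.63, 0.2176, 0.0197]
tool_rot: [-0.001, 0.706, 0.708, 0.001]
contact_force: [0.2, 0.7, 0.2]
t 12.0 pos [0.63   0.2176 0.0197] heading 90.17 tilt [ 2.8e-03  9.0e-04 -1.0e+00] F [0.2 0.7 0.2]
shift [0.0393 0.0001 0.0006]
turn 0.17
```

```bash
python3 -m inch '[[0.012,0,0,0],[0.012,0,0,0],[0.01,0,0,0],[0.005,0,0,0],[0,0,0,0],[-0.02,0,0,0],[-0.02,0,-0.03,0],[-0.02,0,-0.04,0],[-0.035,-0.02,-0.02,0],[-0.035,-0.02,0,0],[-0.035,-0.02,0,0],[-0.035,-0.02,0,0]]'|sed -n 2,4p
python3 -m inch '[[-0.03,-0.02,0,0],[-0.03,-0.02,0,0],[-0.03,-0.02,0,0],[-0.03,-0.02,0,0],[-0.03,-0.02,0,0],[-0.03,-0.016,0,0],[0,0,0,5.7],[0,0,0,5.7],[0,0,0,0],[0,0,0,0]]' >/dev/null
python3 go.py 0.434 -0.135 0.0192 78.6
python3 - <<'E'
from h import *
darkblobs(look())
E
```

```text
eef_pos: [0.549, 0.0493, 0.1095]
tool_rot: [0.001, 0.708, 0.706, -0.0]
contact_force: [0.4, -0.6, -0.7]
t 14.2 pos [ 0.4338 -0.128   0.1093] heading 78.71 tilt [-5.e-04  1.e-04 -1.e+00] F [-0.3  0.6  0.2]
shift [-0.0068  0.0016  0.0901]
turn 0.11
blob (np.float64(531.5), np.float64(75.5)) 16 16 157 [ 0.9182 -0.4974]
blob (np.float64(172.0), np.float64(205.5)) 29 28 588 [0.6315 0.2884]
blob (np.float64(97.0), np.float64(230.5)) 21 70 446 [0.5797 0.4431]
blob (np.float64(142.5), np.float64(232.0)) 30 29 620 [0.5755 0.3482]
blob (np.float64(376.5), np.float64(233.5)) 32 32 680 [ 0.5672 -0.1426]
```

```bash
python3 -m inch '[[-0.006,0.002,0.03,0],[0,0,0.03,0],[0,0,0.02,0],[0,0,0.01,0],[0,0,0,0],[0,0,0,0]]'|sed -n 2,4p
python3 -m inch '[[0.01,0,0,0],[0.01,0,0,0],[0.01,0,0,0],[0.015,0,0,0],[0.02,0,0,0],[0.02,0.001,0,0],[0.02,0.002,0,0],[0.02,0.002,0,0],[0.02,0.002,0,0],[0.02,0.002,0,0],[0.02,0.002,0,0],[0.02,0.002,0,0]]'|sed -n 2,4p
python3 -m inch '[[0.02,0,0,0],[0.02,0,0,0],[0.02,0,0,0],[0.02,0,0,0],[0.015,0,0,0],[0.015,0,0,0],[0.015,0,0,0],[0.015,0,0,0],[0,0,0,0]]'|sed -n 2,4p
python3 go.py 0.526 0.252 0.0192
```

```text
eef_pos: [0.4356, -0.1334, 0.0198]
tool_rot: [0.0, 0.773, 0.634, 0.0]
contact_force: [-0.2, -0.3, 0.4]
eef_pos: [0.4882, 0.0662, 0.0196]
tool_rot: [0.0, 0.774, 0.634, -0.0]
contact_force: [-1.4, -1.9, 1.6]
eef_pos: [0.5165, 0.2055, 0.0196]
tool_rot: [-0.001, 0.773, 0.635, 0.001]
contact_force: [0.4, -1.0, 0.0]
t 16.95 pos [0.5165 0.2055 0.0196] heading 78.77 tilt [ 0.0029  0.001  -1.    ] F [ 0.4 -1.   0. ]
shift [0.0475 0.0002 0.0005]
```

```bash
python3 -m inch '[[0.012,0,0,0],[0.012,0,0,0],[0.01,0,0,0],[0.008,0,0,0],[0.004,0,0,0],[0,0,0,0],[-0.02,0,0,0],[-0.02,0,-0.03,0],[-0.03,0,-0.04,0],[-0.04,0,-0.03,0],[-0.04,0,-0.03,0],[-0.04,0,0,0]]'|sed -n 2,4p
python3 -m inch '[[-0.04,0,0,0],[-0.04,0,0,0],[-0.04,0,0,0],[-0.04,0,0,0],[0,0,0,0],[0,0,0,0],[0,0,0,0]]' >/dev/null
python3 - <<'E'
from h import *
c=look("t3");darkblobs(c)
E
```

```text
eef_pos: [0.4889, 0.0585, 0.1529]
tool_rot: [0.002, 0.774, 0.633, 0.003]
contact_force: [0.6, -0.4, -0.2]
blob (np.float64(531.5), np.float64(75.5)) 16 16 155 [ 0.9182 -0.4974]
blob (np.float64(172.0), np.float64(205.5)) 29 28 589 [0.6315 0.2884]
blob (np.float64(97.0), np.float64(230.5)) 21 70 447 [0.5797 0.4431]
blob (np.float64(142.5), np.float64(232.0)) 30 29 619 [0.5755 0.3482]
blob (np.float64(174.0), np.float64(251.5)) 29 28 594 [0.5337 0.2811]
```

View pics/t3.png

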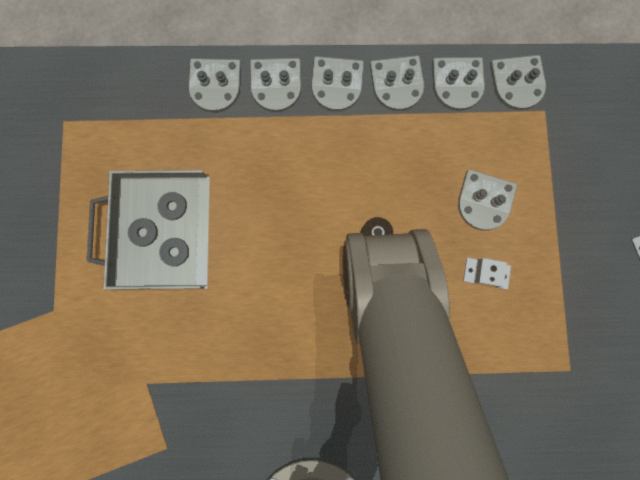

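All three washers lie inside the pan, at (172,206), (142,232) and (174,252). The pan, bumper, studded plate and bracket are where they started.

```bash
python3 -c "
from station import bot
print(bot.hand_in())"
```

```text
the job is handed in; nothing more can be done
None
```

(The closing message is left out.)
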